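# Shut the paint drawer, open the flap and present the mixing palette

### The arm

A 6-joint arm with a two-finger parallel gripper is mounted at the origin on the work surface. World frame = base frame: x ahead of the robot, y to its left, z up, the work surface at z = 0. Lengths are in m, angles in rad, forces in N, time in s.
With the tool pointing down it reaches from about 0.35 to 0.775 m from the base axis. Payload 5.5 kg.
Tool frame: the origin (TCP) lies where the fingers leave the gripper's body, on its centre line; the fingertips stand env.tip_reach ahead of it and the grasp point (between the pads) lies 54 mm ahead of it (env.tip_reach is the distance from the TCP to the fingertips, in m); z points along the fingers, y is the line along which they close (so a half turn about z gives the same grasp; the last joint's range is limited). The gripper opens to 85 mm and grips with 20 to 120 N. Pads are 22 mm wide; open, the fingers measure 114 mm over their backs; the gripper's body (76 mm by 85 mm) begins 54 mm behind the grasp point. The pads swing forward as they close: fully open they stand 13 mm farther back than shut.
Start: joints at [-0.14, 0.313, 0.046, 1.304, 0, 1.431], TCP at [0.575, -0, 0.304] pointing down, gripper open.
Joint ranges: [-2.76, 2.76], [-0.86, 1.69], [-1.03, 1.26], [-2.2, 2.34], [-1.47, 1.5], [-3.14, 3.14]. Speed limits (rad/s): [2.57, 2.57, 3.14, 3.14, 3.14, 3.14].

### API

Orientations are given as a unit quaternion [w, x, y, z].
In Python, from workcell import status, optics, hand_in, env gives the robot as it stands.
- The arm moves only by the shell command python3 -m handwheel 'ROWS' [FORCE]. ROWS is a JSON object whose one key "deltas" holds a list of rows, each a list of 5 numbers: the opening, from -1 (shut) to 1 (fully open), then the shift along the tool's x, y, z in units of 40 mm (1.0 is 40 mm), then the turn about the tool's z in units of 10 degrees (1.0 is 10 degrees). In form: {"deltas": [[jaw, x, y, z, roll], ...]}. A call has 1 to 20 rows; each row shifts and turns the commanded pose from where the row before left it, along the tool's axes as they then stand; what a row does not reach is not made up. A row lasts 1/8 s, in which the tool goes at most 62.5 mm and 10.7 degrees, less where a joint would pass 70% of its speed; a pose out of reach is approached as far as the arm can. A call is refused whole if a number of a shift passes 1 or a number of a turn 1, either way. A call with a gripper value outside its range is refused whole. The fingers move at their own pace and stop on an object; FORCE is the grip in N (left out, the last holds). Time passes only in rows, so rows that do not move let the fingers close. It gives the time, the measured TCP pose, the force, the opening and the grip force at its end, in the units of the state.
- status.get_state(): the state, without advancing time (a new reading comes with each control period).
- optics.read_camera(name): name is "scene" or "side" or "wrist"; returns a dict with "frame" (480x640x3 uint8, red, green, blue), "depth" (480x640 float32, m along the optical axis (not along the pixel's ray), 0 where there is no reading), "vfov" (degrees; the focal length in pixels is half the picture's height over the tangent of half this angle, whatever the lens; pixels are square), "cx", "cy" (the principal point, pixels), "origin" and "attitude" of the camera in the world. Camera axes: x right, y down, z forward; pixel columns grow to the right and rows downward; lengths in m; the calibration is good to about 2 mm. A picture is of the moment at which its call begins.
- hand_in(): hands the job in; it is judged then, once.
The state is a dict: "clock": time; "joint_pos": joint angles; "qvel": joint speeds; "tau": joint torques, N m; "tcp_pos": TCP position; "orientation": TCP orientation; "wrist_force": force on the tool from outside, world axes, zero at the start; "ft_torque": the same for the moment, N m; "finger_gap": finger opening in m; "grip_force": force on a finger pad.
Only numpy, scipy, OpenCV 4.12 (cv2) and the standard library are available. Lean on these libraries where they do the work, as an engineer would, in place of code of your own. Each camera call takes 0.05 s, during which the arm holds its last target. There are 200 camera calls.

### The job

The drawer of the wooden paint chest has been loaded: push it fully shut, then raise the chest's top flap by its bow handle all the way open, to just past upright, and draw out the mixing palette, the longer of the two plates standing beneath it. Bring it over the drawing board and finish still holding it there in the gripper: upright, steady, about 10 cm clear above the middle of the board, its length parallel to the board's long edge. Leave the shorter plain panel in the chest, the flap open and the drawer shut, and do not knock the water glass.

Things in the scene. Friction and masses are not known exactly. Their poses are not given: they have to be found in the camera images.
- chest: Wooden chest fixed to the table, 150 (its x) by 190 (y) by 140 mm high without flap; origin at the centre of its underside, z up. Its drawer front faces its -x, towards the robot. Walls 6 mm. Under the flap an open compartment, floor z = 64, rim z = 140 mm, with two grooves along x at y = +34 and -34 mm, 12.5 mm wide between rails 28 mm high; a plate stands on edge in each, which in which varies.
- drawer (a joint): How far the chest's drawer is open, m: 0 = fully shut (hard stop), starts 0.04 to 0.08. It opens along the chest's -x, stays where left, friction about 1.5 N. Its flat front is 186 mm wide, z = 8 to 58 mm, and when shut its face is at x = -83 mm in the chest's frame.
- drawer_knob (a point): Centre of the outer face of the drawer's round brass knob: 20 mm across, standing 16 mm out from the drawer's front panel, in the middle, 33 mm above the table. When the drawer is shut this point is at x = -99 mm in the chest's frame.
- flap (a joint): Angle of the flap over the chest, rad: 0 = closed (its start), grows as it opens, 1.7 = stop, just past upright. Hinged along the chest's x at the top of its +y side; the -y edge rises. Flap 150 by 190 by 8 mm, 0.2 kg; a stiff hinge (friction 0.35 N m) keeps it at any angle; lifting takes about 3 N at the handle.
- flap_hinge (a point): Middle of the flap's hinge line: in the chest's frame at x = 0, y = +95 mm, z = 140 mm.
- flap_handle (a point): Middle of the bar of the flap's brass bow handle: round bar 10 mm thick, 80 mm long between its two legs, parallel to the hinge (the chest's x), its centre 32 mm above the flap's upper face, 175 mm from the hinge line, 15 mm from the free edge. Flap closed: y = -80, z = 180 mm in the chest's frame. It moves with the flap. A pinched bar can turn between the finger pads.
- palette: Mixing palette: the longer plywood plate, with a thumb notch in one end and round wells low on its faces. 110 mm long (its x), 10 thick (y), 70 high (z, up), about 0.08 kg. Origin at the centre of its lower edge. It stands on edge in one groove of the chest, its x along the chest's x, its top edge 6 mm below the rim. Its top 24 mm are plain: pinch there across the thickness.
- panel: Plain plywood panel, the shorter plate: 70 mm long (its x), 10 mm thick (its y), 70 mm high (its z). Origin at the centre of its lower edge. Stands in the other groove and stays there.
- board: Drawing board with a sheet of paper taped on, fixed flat on the table: 150 mm (its x) by 210 mm (its y, the long edge), 12 mm thick; origin at the centre of its underside.
- board_center (a point): Centre of the drawing board's upper face, axes as the board's.
- water_glass: Clear water glass, upright, 64 mm across the rim, 85 mm high; origin at the centre of its underside. It stands between chest and board and is to be left alone.

How it is judged:
By the outcome, as a careful person would: the job done as asked, in the order asked, and still so for the second after the job is handed in, while the arm keeps its last pose, push and grip.
It also fails if it takes over 72 s, if anything falls off the work surface, if the arm or the gripper's body presses on something with over 40 N, if the wrist force passes 120 N, or if a joint passes its speed limit or range.

## Working session

There is one attempt and no reset: what is moved stays moved. The work goes in short steps, Python scripts to look and compute and a shell command to move; the robot and the scene stay as the last step left them, time stands still between calls to the robot, and variables do not carry over. Pictures are saved under pics/ and viewed, at most 10 in all, crops included, and the job is handed in when it is done.

```bash
mkdir -p pics; ls; cat > h.py <<'E'
import numpy as np, cv2
from workcell import status, optics, env
from scipy.spatial.transform import Rotation as R
def cam(n):
    c=optics.read_camera(n); c['f']=240/np.tan(np.radians(c['vfov'])/2)
    a=np.array(c['attitude']); c['R']=R.from_quat(a[[1,2,3,0]]).as_matrix() if a.size==4 else a.reshape(3,3)
    return c
def cloud(c):
    v,u=np.mgrid[:480,:640]; d=c['depth']
    p=np.stack([(u-c['cx'])/c['f']*d,(v-c['cy'])/c['f']*d,d],-1)@c['R'].T+c['origin']
    p[d==0]=np.nan; return p
def ray(c,u,v,z):
    r=c['R']@[(u-c['cx'])/c['f'],(v-c['cy'])/c['f'],1]; return c['origin']+r*(z-c['origin'][2])/r[2]
def save(c,n): cv2.imwrite(f'pics/{n}.png',c['frame'][:,:,::-1])
E
python3 - <<'E'
from h import *
for n in ['scene','side']:
    c=cam(n); save(c,n+'0'); print(n,c['origin'],c['attitude'],c['f'],c['cx'],c['cy'])
s=status.get_state(); print(s['tcp_pos'],s['orientation'],env.tip_reach,s['clock'])
print(R.from_quat(np.array(s['orientation'])[[1,2,3,0]]).as_matrix().round(3))
E
```

```text
pics
scene [0.96914405 0.25157161 0.69647348] [-0.1618943   0.42357221  0.82930758 -0.326536  ] 442.46826014611526 311.6365459137487 241.8221686451475
side [0.72917755 0.5061399  0.64715184] [-0.06280978  0.10852933  0.9011991  -0.41486924] 464.50508504548384 322.69943326520956 249.75107820067154
[5.74667506e-01 4.20103955e-05 3.03092958e-01] [-6.60756867e-04  7.07094859e-01  7.07118222e-01 -4.93764527e-04] 0.0726 0.1
[[-0.     1.    -0.002]
 [ 1.     0.     0.   ]
 [ 0.    -0.002 -1.   ]]
```

View pics/scene0.png

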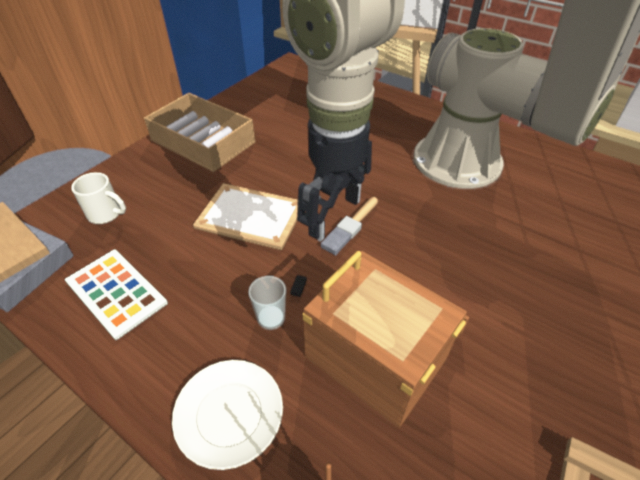

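View pics/side0.png

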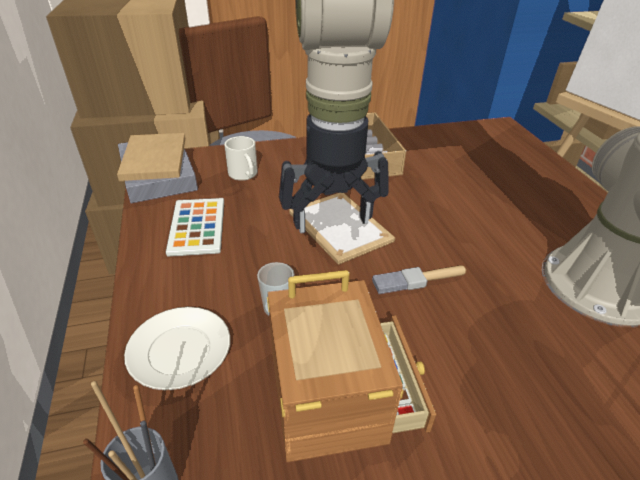

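The scene and side views show the chest (side: flap corners about (268,295), (357,283), (397,385), (280,405)) with its handle bar at about (320,280). The drawer is open to the right, with its knob at (420,368). The glass is at (277,285) and the board is partly hidden under the gripper, around (345,228). Next I'll measure from the depth data.

```bash
python3 - <<'E'
from h import *
def rect(P): 
    r=cv2.minAreaRect((P[:,:2]*1000).astype(np.float32)); return np.round(r[0],1),np.round(r[1],1),round(r[2],1)
for n in ['scene','side']:
    c=cam(n); p=cloud(c); hsv=cv2.cvtColor(c['frame'],cv2.COLOR_RGB2HSV); x,y,z=p[...,0],p[...,1],p[...,2]
    near=(x>.3)&(x<.9)&(y>-.4)&(y<.5)
    def big(m):
        m=cv2.morphologyEx(m.astype(np.uint8),cv2.MORPH_OPEN,np.ones((3,3)))
        k,l,s,_=cv2.connectedComponentsWithStats(m); i=1+np.argmax(s[1:,4]); return l==i
    m=big(near&(abs(z-.148)<.004)&(y>.0)); print(n,'flap',rect(p[m]),m.sum(),np.median(z[m]))
    m=near&(z>.172)&(z<.2)&(hsv[...,1]>110)&(hsv[...,0]>12)&(hsv[...,0]<35)&(y>0)
    if m.sum()>5: print(' handle',m.sum(),rect(p[m]),np.median(z[m]),p[m].mean(0))
    m=big(near&(abs(z-.012)<.005)&(y<0.05)); print(' board',rect(p[m]),m.sum(),np.median(z[m]))
    m=near&(z>.02)&(z<.1)&(x>.3)&(y>-.05)&(y<.4)&(hsv[...,1]<70)
    if m.sum(): print(' glass',m.sum(),np.nanmedian(p[m],0),rect(p[big(m)]))
    m=near&(z>.035)&(z<.066)&(y>.05)
    m=big(m);print(' drawer top',m.sum(),rect(p[m]),p[m].min(0))
    if n=='side':
        print(' knob',p[368,420],ray(c,420,368,.033))
        print('glass rim rays',[ray(c,u,v,.085).round(3) for u,v in [(258,272),(294,272),(276,265)]])
E
```

```text
scene flap (array([608.5, 116.9]), array([189.2, 151.4]), 86.4) 10792 0.14733332722109105
 handle 357 (array([714. ,  90.8]), array([322.3,  47.4]), 25.9) 0.18254762056624652 [0.61969785 0.04507427 0.18221385]
 board (array([ 467.4, -293.4]), array([153.7, 210.5]), 17.5) 4201 0.011001403769006712Traceback (most recent call last):
  File "<stdin>", line 15, in <module>
  File "<stdin>", line 9, in big
    return _wrapfunc(a, 'argmax', axis=axis, out=out, **kwds)
    return bound(*args, **kwds)
ValueError: attempt to get argmax of an empty sequence
```

```bash
python3 - <<'E'
from h import *
def rect(P): 
    r=cv2.minAreaRect((P[:,:2]*1000).astype(np.float32)); return np.round(r[0],1),np.round(r[1],1),round(r[2],1)
def big(m):
    m=cv2.morphologyEx(m.astype(np.uint8),cv2.MORPH_OPEN,np.ones((3,3)))
    k,l,s,_=cv2.connectedComponentsWithStats(m); return l==1+np.argmax(s[1:,4]) if k>1 else l>9
c=cam('side'); p=cloud(c); x,y,z=p[...,0],p[...,1],p[...,2]
near=(x>.3)&(x<.9)&(y>-.45)&(y<.5)
m=big(near&(abs(z-.148)<.004)&(y>0)); print('flap',rect(p[m]),np.median(z[m]))
m=big(near&(abs(z-.012)<.005)&(y<-.1)); print('board',rect(p[m]))
m=big(near&(z>.172)&(z<.2)&(y>0)&(y<.08)); print('handle',m.sum(),rect(p[m]) if m.sum() else 0,np.nanmedian(p[m],0))
a=np.radians(-3.6); ex=np.array([np.cos(a),np.sin(a)]); ey=np.array([-ex[1],ex[0]]); o=np.array([.6085,.1169])
q=np.stack([(p[...,:2]-o)@ex,(p[...,:2]-o)@ey],-1)
m=near&(q[...,0]<-.085)&(q[...,0]>-.2)&(abs(q[...,1])<.1)&(z>.05)&(z<.07); print('drawer',m.sum(),np.percentile(q[m][:,0],[1,5,50]))
m=near&(abs(q[...,1])<.02)&(q[...,0]<-.1)&(q[...,0]>-.2)&(z>.02); print('knob minx',np.percentile(q[m][:,0],[0,2,10]))
for n in ['scene','side']:
    c=cam(n); p=cloud(c)
    if n=='scene': pts=[(251,292),(285,290),(268,280),(268,327)]
    else: pts=[(258,272),(294,272),(276,265),(276,282)]
    print(n,[ray(c,u,v,.085 if i<3 else .085).round(3) for i,(u,v) in enumerate(pts)])
    crop=c['frame'][230:350,220:340] if n=='scene' else c['frame'][240:330,240:320]
    cv2.imwrite(f'pics/g_{n}.png',cv2.resize(crop[:,:,::-1],None,fx=4,fy=4))
E
```

```text
flap (array([609.1, 117.1]), array([197.5, 150.1]), 86.4) 0.14961243050426132
board (array([ 469.1, -295.8]), array([152. , 213.4]), 17.3)
handle 457 (array([604.3,  35.9]), array([10.2, 89. ]), 86.5) [0.60579153 0.03742029 0.18411953]
drawer 1064 [-0.13593368 -0.13508579 -0.12898366]
knob minx [-0.15292105 -0.15153559 -0.14689997]
scene [array([ 0.67 , -0.101,  0.085]), array([ 0.632, -0.056,  0.085]), array([ 0.633, -0.094,  0.085]), array([ 0.706, -0.033,  0.085])]
side [array([ 0.679, -0.098,  0.085]), array([ 0.617, -0.083,  0.085]), array([ 0.645, -0.109,  0.085]), array([ 0.652, -0.066,  0.085])]
```

View pics/g_scene.png

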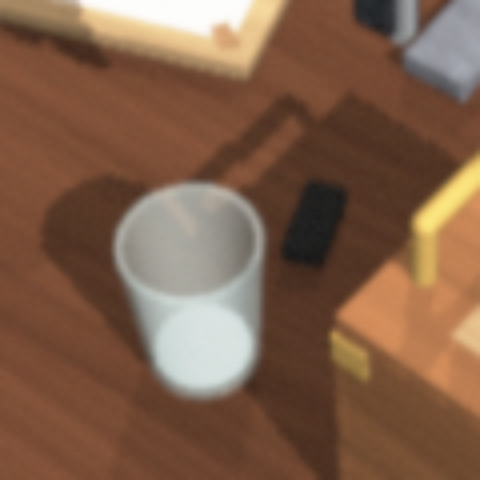

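The crop shows the rim ellipse centred near scene pixel (267,290), so the glass is at about (0.65, -0.08). The other measurements:

| Item | Position and angle |
|---|---|
| Chest | (0.609, 0.117), yaw -3.6° |
| Drawer | Open about 52 mm |
| Board | (0.468, -0.294), yaw 17.4° |

Sizes and heights match the given ones, so I'll start moving.

```bash
python3 -m handwheel '{"deltas": [[1,0.5,-0.87,0,0.36],[1,0.5,-0.87,0,0],[1,0.5,-0.87,0,0],[1,0.5,-0.87,0,0],[1,0.5,-0.87,0,0],[1,0.5,-0.87,0,0],[1,0,0,0,0]]}' 
cat >> h.py <<'E'
O=np.array([.6088,.117]); A=np.radians(-3.6)
EX=np.array([np.cos(A),np.sin(A)]); EY=np.array([-EX[1],EX[0]])
def st():
    s=status.get_state(); t=np.array(s['tcp_pos']); M=R.from_quat(np.array(s['orientation'])[[1,2,3,0]]).as_matrix()
    print('t',s['clock'],'tcp',t.round(4),'chest',((t[:2]-O)@EX).round(4),((t[:2]-O)@EY).round(4),'toolx yaw',np.degrees(np.arctan2(M[1,0],M[0,0])).round(2),'down',M[2,2].round(4),'q6',round(s['joint_pos'][5],3),'F',np.round(s['wrist_force'],1),'gap',s['finger_gap'],'grip',s['grip_force'])
E
python3 -c "from h import *; st()"
```

```text
clock: 1.18
tcp_pos: [0.3707, 0.1316, 0.3041]
orientation: [-0.0, 0.728, 0.686, -0.0]
wrist_force: [1.4, -0.6, -0.3]
finger_gap: 0.0856
grip_force: 0.0
t 1.175 tcp [0.3707 0.1316 0.3041] chest -0.2386 -0.0004 toolx yaw 86.56 down -1.0 q6 1.767 F [ 1.4 -0.6 -0.3] gap 0.08555579475980683 grip 0.0
```

```bash
python3 -m handwheel '{"deltas": [[1,0,0,0.92,0],[1,0,0,0.92,0],[1,0,0,0.92,0],[1,0,0,0.92,0],[1,0,0,0.92,0],[1,0,0,0.92,0],[1,0,0,0,0],[1,0,0.25,0,0],[1,0,0.25,0,0],[1,0,0.25,0,0],[1,0,0.25,0,0],[1,0,0.25,0,0],[1,0,0.25,0,0],[1,0,0,0,0]]}'; python3 - <<'E'
from h import *
st(); c=cam('side'); save(c,'push1'); p=cloud(c); z=p[...,2]
q=np.stack([(p[...,:2]-O)@EX,(p[...,:2]-O)@EY],-1)
m=(q[...,0]<-.08)&(q[...,0]>-.16)&(q[...,1]<.095)&(q[...,1]>.05)&(z>.05)&(z<.066); print('drawer face',m.sum(),np.percentile(q[m][:,0],[1,5,50]) if m.any() else '')
E
```

```text
clock: 2.92
tcp_pos: [0.4341, 0.1269, 0.0832]
orientation: [0.001, 0.729, 0.684, 0.001]
wrist_force: [-0.8, -0.7, -0.1]
finger_gap: 0.0852
grip_force: 0.0
t 2.925 tcp [0.4341 0.1269 0.0832] chest -0.175 -0.0011 toolx yaw 86.38 down -1.0 q6 1.741 F [-0.8 -0.7 -0.1] gap 0.08516144446402936 grip 0.0
drawer face 219 [-0.10002826 -0.09942494 -0.09405107]
```

View pics/push1.png

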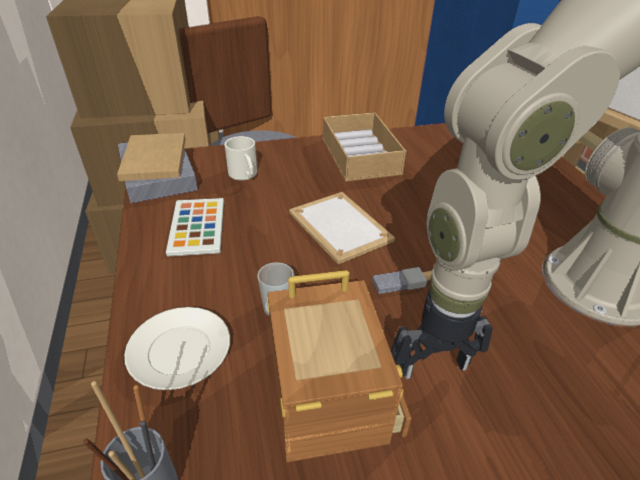

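The drawer moves with the push: its face is now at -99.5 mm and about 17 mm remain, and the gripper is clear of the chest.

```bash
python3 -m handwheel '{"deltas": [[1,0,0.12,0,0],[1,0,0.12,0,0],[1,0,0.1,0,0],[1,0,0.07,0,0],[1,0,0,0,0]]}'; python3 -m handwheel '{"deltas": [[1,0,0.05,0,0],[1,0,0.03,0,0],[1,0,0,0,0]]}'; python3 - <<'E'
from h import *
st(); c=cam('side'); p=cloud(c); z=p[...,2]
q=np.stack([(p[...,:2]-O)@EX,(p[...,:2]-O)@EY],-1)
m=(q[...,0]<-.078)&(q[...,0]>-.16)&(q[...,1]<.095)&(q[...,1]>.05)&(z>.05)&(z<.066); print('drawer face',m.sum(),np.percentile(q[m][:,0],[1,5,50]) if m.any() else '')
hs=(abs(z-.012)<.005)&(p[...,1]<-.1)&(p[...,1]>-.45)&(p[...,0]<.7)
m=cv2.morphologyEx(hs.astype(np.uint8),cv2.MORPH_OPEN,np.ones((5,5)))
k,l,s,_=cv2.connectedComponentsWithStats(m); P=p[l==1+np.argmax(s[1:,4])]
print('board',cv2.minAreaRect((P[:,:2]*1000).astype(np.float32)))
E
```

```text
clock: 3.6
tcp_pos: [0.4495, 0.1259, 0.0831]
orientation: [0.0, 0.729, 0.684, 0.0]
wrist_force: [-1.5, -0.9, 0.3]
finger_gap: 0.0855
grip_force: 0.3
clock: 3.98
tcp_pos: [0.4525, 0.1257, 0.0832]
orientation: [0.0, 0.729, 0.685, 0.0]
wrist_force: [-0.6, -0.2, -0.1]
finger_gap: 0.0855
grip_force: 0.4
t 3.975 tcp [0.4525 0.1257 0.0832] chest -0.1565 -0.0011 toolx yaw 86.4 down -1.0 q6 1.733 F [-0.6 -0.2 -0.1] gap 0.08549643305250477 grip 0.402671629562974
drawer face 24 [-0.08262556 -0.08253378 -0.08059142]
board ((469.34716796875, -295.18560791015625), (151.21688842773438, 214.0902862548828), 17.637231826782227)
```

Close to the stop; I'll push on in small steps until the force rises.

```bash
python3 -m handwheel '{"deltas": [[1,0,0.05,0,0],[1,0,0,0,0]]}' | grep -E 'tcp|wrist';python3 -m handwheel '{"deltas": [[1,0,0.05,0,0],[1,0,0,0,0]]}'| grep -E 'tcp|wrist'; python3 -m handwheel '{"deltas": [[1,0,0.05,0,0],[1,0,0,0,0]]}'| grep -E 'tcp|wrist'
```

```text
tcp_pos: [0.4531, 0.1257, 0.0831]
wrist_force: [-6.2, 0.8, 3.0]
tcp_pos: [0.4534, 0.1256, 0.0828]
wrist_force: [-9.2, 1.0, 7.6]
tcp_pos: [0.4535, 0.1255, 0.0826]
wrist_force: [-15.4, 2.0, 11.8]
```

The drawer is shut against its stop (15 N). Now I'll back off, rise and turn.

```bash
python3 -m handwheel '{"deltas": [[1,0,-0.5,0,0],[1,0,-0.8,0,0],[1,0,0,-0.98,-1],[1,0,0,-0.98,-1],[1,0,0,-0.98,-1],[1,0,0,-0.98,-1],[1,0,0,-0.98,-1],[1,0,0,-0.98,-1],[1,0,0,0,-1],[1,0,0,0,-1],[1,0,0,0,-1],[1,0,0,0,0]]}'>/dev/null; python3 - <<'E'
from h import *
st(); c=cam('side'); p=cloud(c); z=p[...,2]
q=np.stack([(p[...,:2]-O)@EX,(p[...,:2]-O)@EY],-1)
m=(z>.176)&(z<.2)&(abs(q[...,0])<.06)&(q[...,1]<-.05)&(q[...,1]>-.11); print('handle',m.sum(),q[m].mean(0),np.percentile(q[m],[2,98],axis=0))
m=(q[...,0]<-.078)&(q[...,0]>-.16)&(q[...,1]<.095)&(q[...,1]>.05)&(z>.05)&(z<.066); print('drawer face',m.sum(),np.percentile(q[m][:,0],[1,5,50]) if m.any() else '')
E
```

```text
t 6.275 tcp [0.4068 0.1286 0.3186] chest -0.2023 -0.0011 toolx yaw 176.29 down -1.0 q6 0.182 F [-0.6 -0.5  0.7] gap 0.08540570063250111 grip 0.0
handle 435 [ 0.0014905  -0.07984432] [[-0.04156741 -0.0852771 ]
 [ 0.04357293 -0.07656767]]
drawer face 23 [-0.08267592 -0.08224216 -0.08065886]
```

```bash
python3 -m handwheel '{"deltas": [[0.2,-0.85,-0.33,0,0],[0.2,-0.85,-0.33,0,0],[0.2,-0.85,-0.33,0,0],[0.2,-0.85,-0.33,0,0],[0.2,-0.85,-0.33,0,0],[0.2,-0.85,-0.33,0,0],[0.2,0,0,0,0]]}'|head -2;  python3 -c "from h import *; st()"
```

```text
clock: 7.2
tcp_pos: [0.6069, 0.0355, 0.3171]
t 7.2 tcp [0.6069 0.0355 0.3171] chest 0.0033 -0.0815 toolx yaw 176.14 down -1.0 q6 -0.006 F [-0.5  0.5 -0.6] gap 0.05132399588736332 grip 0.0
```

```bash
python3 -m handwheel '{"deltas": [[0.2,0,0.04,0.66,0],[0.2,0,0,0.66,0],[0.2,0,0,0.66,0],[0.2,0,0,0,0],[-1,0,0,0,0],[-1,0,0,0,0],[-1,0,0,0,0],[-1,0,0,0,0],[-1,0,0,0,0]]}' 30;  python3 - <<'E'
from h import *
st(); c=cam('side'); save(c,'grip1')
E
```

```text
clock: 8.32
tcp_pos: [0.6056, 0.0358, 0.2408]
orientation: [0.001, 0.033, 0.999, -0.003]
wrist_force: [-1.5, -9.7, 2.7]
finger_gap: 0.0086
grip_force: 29.9
t 8.325 tcp [0.6056 0.0358 0.2408] chest 0.0019 -0.0813 toolx yaw 176.26 down -1.0 q6 -0.006 F [-1.5 -9.7  2.7] gap 0.00857124665284062 grip 29.92659956216812
```

View pics/grip1.png

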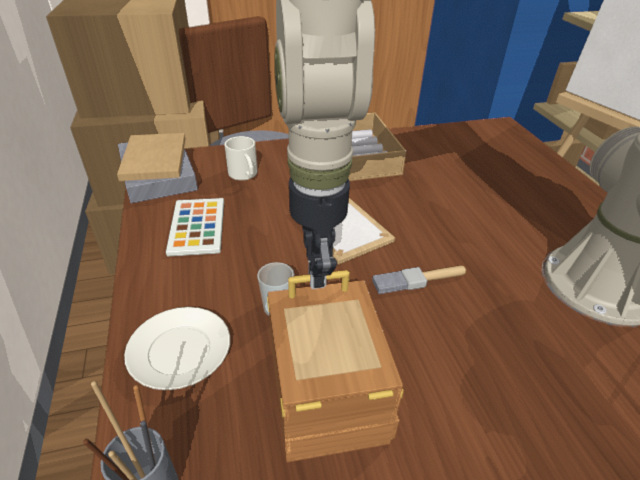

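```bash
python3 - <<'E'
import numpy as np
f=np.radians(12.88+np.linspace(0,97.4,21)); y=-179.5*np.cos(f); z=179.5*np.sin(f)
for a,b in zip(np.diff(y)/40,np.diff(z)/40): print(f'[-1,0,{a:.2f},{-b:.2f},0]',end=',')
E
```

```text
[-1,0,0.10,-0.37,0],[-1,0,0.13,-0.36,0],[-1,0,0.16,-0.35,0],[-1,0,0.19,-0.33,0],[-1,0,0.22,-0.31,0],[-1,0,0.24,-0.29,0],[-1,0,0.27,-0.27,0],[-1,0,0.29,-0.25,0],[-1,0,0.31,-0.22,0],[-1,0,0.33,-0.20,0],[-1,0,0.34,-0.17,0],[-1,0,0.36,-0.14,0],[-1,0,0.37,-0.11,0],[-1,0,0.37,-0.08,0],[-1,0,0.38,-0.04,0],[-1,0,0.38,-0.01,0],[-1,0,0.38,0.02,0],[-1,0,0.38,0.05,0],[-1,0,0.37,0.09,0],[-1,0,0.36,0.12,0],
```

```bash
python3 -m handwheel '{"deltas": [[-1,0,0.10,-0.37,0],[-1,0,0.13,-0.36,0],[-1,0,0.16,-0.35,0],[-1,0,0.19,-0.33,0],[-1,0,0.22,-0.31,0],[-1,0,0.24,-0.29,0],[-1,0,0.27,-0.27,0],[-1,0,0,0,0]]}' 30;  python3 -c "from h import *; st()"
```

```text
clock: 9.38
tcp_pos: [0.6087, 0.0882, 0.3347]
orientation: [0.003, 0.032, 0.999, -0.003]
wrist_force: [-4.5, -10.4, 11.7]
finger_gap: 0.0084
grip_force: 30.1
t 9.375 tcp [0.6087 0.0882 0.3347] chest 0.0017 -0.0287 toolx yaw 176.29 down -1.0 q6 0.081 F [ -4.5 -10.4  11.7] gap 0.008408293051063241 grip 30.143796801567078
```

```bash
python3 -m handwheel '{"deltas": [[-1,0,0.27,-0.28,0],[-1,0,0.29,-0.25,0],[-1,0,0.32,-0.21,0],[-1,0,0.34,-0.17,0],[-1,0,0.36,-0.14,0],[-1,0,0,0,0]]}' 30;  python3 -c "from h import *; st()"
```

```text
clock: 10.12
tcp_pos: [0.6128, 0.1537, 0.3759]
orientation: [0.003, 0.031, 1.0, -0.001]
wrist_force: [-0.6, -1.3, 8.1]
finger_gap: 0.0087
grip_force: 30.1
t 10.125 tcp [0.6128 0.1537 0.3759] chest 0.0016 0.0368 toolx yaw 176.4 down -1.0 q6 0.182 F [-0.6 -1.3  8.1] gap 0.008670174202035166 grip 30.12632042169571
```

```bash
python3 -m handwheel '{"deltas": [[-1,0,0.37,-0.12,0],[-1,0,0.37,-0.08,0],[-1,0,0.38,-0.04,0],[-1,0,0.38,-0.01,0],[-1,0,0.38,0.02,0],[-1,0,0.38,0.05,0],[-1,0,0,0,0]]}' 30;  python3 -c "from h import *; st()"
```

```text
clock: 11.0
tcp_pos: [0.6186, 0.2462, 0.3795]
orientation: [0.001, 0.03, 1.0, 0.001]
wrist_force: [5.1, 1.7, 4.1]
finger_gap: 0.0083
grip_force: 31.4
t 11.0 tcp [0.6186 0.2462 0.3795] chest 0.0017 0.1295 toolx yaw 176.51 down -1.0 q6 0.318 F [5.1 1.7 4.1] gap 0.008334740170114529 grip 31.35831892490387
```

```bash
python3 -m handwheel '{"deltas": [[-1,0,0.35,0.09,0],[-1,0,0.3,0.1,0],[-1,0,0,0,0]]}'|grep -E 'tcp|wr'; python3 -m handwheel '{"deltas": [[-1,0,0.08,0.03,0],[-1,0,0,0,0]]}'|grep -E 'tcp|wr';python3 -m handwheel '{"deltas": [[-1,0,0.07,0.03,0],[-1,0,0,0,0]]}'|grep -E 'tcp|wr'; python3 -c "from h import *; st()"
```

```text
tcp_pos: [0.6202, 0.2714, 0.3716]
wrist_force: [5.4, 3.2, 3.1]
tcp_pos: [0.6203, 0.2722, 0.3715]
wrist_force: [4.0, -4.9, 6.7]
tcp_pos: [0.6203, 0.2727, 0.3714]
wrist_force: [1.9, -12.6, 11.6]
t 11.875 tcp [0.6203 0.2727 0.3714] chest 0.0017 0.1561 toolx yaw 176.24 down -1.0 q6 0.364 F [  1.9 -12.6  11.6] gap 0.008452899253465408 grip 32.58297801017761
```

The flap is at its stop. I'll ease the push, release narrowly and rise.

```bash
python3 -m handwheel '{"deltas": [[-1,0,-0.06,-0.03,0],[-0.5,0,0,0,0],[-0.5,0,0,0,0],[-0.5,0,0,0,0],[-0.5,0,0,-0.3,0],[-0.5,0,0,-0.6,0],[-0.5,0,0,-0.9,0],[-0.5,0,0,-0.5,0],[-0.5,0,0,0,0]]}'; python3 - <<'E'
from h import *
st(); c=cam('side'); p=cloud(c); save(c,'open1')
c=cam('scene'); save(c,'open2')
E
```

```text
clock: 13.0
tcp_pos: [0.6202, 0.2738, 0.465]
orientation: [0.002, 0.031, 1.0, 0.001]
wrist_force: [0.4, 0.2, -0.5]
finger_gap: 0.0214
grip_force: 0.0
t 13.0 tcp [0.6202 0.2738 0.465 ] chest 0.0015 0.1572 toolx yaw 176.41 down -1.0 q6 0.36 F [ 0.4  0.2 -0.5] gap 0.021419629629949675 grip 0.0
```

View pics/open2.png

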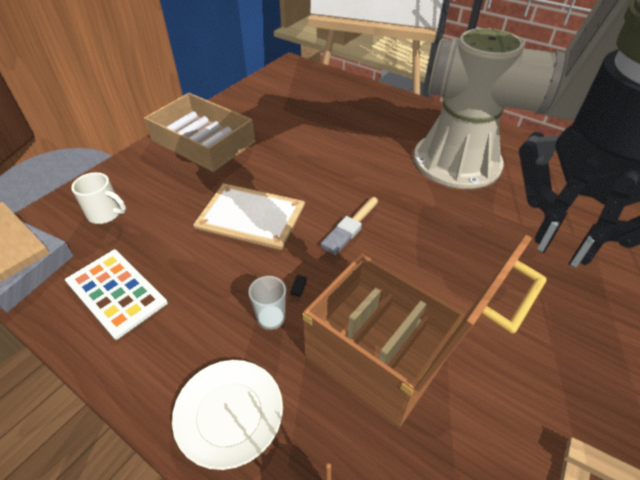

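The flap is open. The longer plate (about (403,330)) stands in the +y groove and the shorter one (365,312) in the -y groove. Next I'll measure their top edges.

```bash
python3 - <<'E'
from h import *
c=cam('scene'); p=cloud(c); z=p[...,2]
q=np.stack([(p[...,:2]-O)@EX,(p[...,:2]-O)@EY],-1)
for a,b in [(.015,.055),(-.055,-.015)]:
    m=(abs(z-.134)<.004)&(abs(q[...,0])<.066)&(q[...,1]>a)&(q[...,1]<b)
    r=cv2.minAreaRect((q[m]*1000).astype(np.float32)); print(m.sum(),np.median(z[m]),r,np.percentile(q[m],[1,99],axis=0).round(4).tolist())
m=(z>.2)&(z<.32)&(abs(q[...,0])<.07)&(q[...,1]>.07)&(q[...,1]<.14)
P=np.c_[q[m][:,1],z[m]]; k=np.polyfit(P[:,1],P[:,0],1); print('flap angle',90+np.degrees(np.arctan(k[0])),m.sum())
E
```

```text
470 0.132895446239019 ((-3.9859771728515625, 33.392372131347656), (10.587072372436523, 111.27843475341797), 89.9912338256836) [[-0.0573, 0.0285], [0.0506, 0.0386]]
270 0.13259236626730714 ((0.08502197265625, -34.310760498046875), (69.3488998413086, 10.579822540283203), 0.5184013843536377) [[-0.0344, -0.0394], [0.0343, -0.0292]]
flap angle 106.59776744445308 501
```

```bash
python3 -m handwheel '{"deltas": [[-0.2,0.11,-0.77,0,0],[-0.2,0,-0.77,0,0],[-0.2,0,-0.77,0,0],[-0.2,0,-0.77,0,0],[-0.2,0,0,0,0],[-0.2,0,0,0.87,0],[-0.2,0,0,0.87,0],[-0.2,0,0,0.87,0],[-0.2,0,0,0.87,0],[-0.2,0,0,0.87,0],[-0.2,0,0,0.87,0],[-0.2,0,0,0.6,0],[-0.2,0,0,0,0]]}'>/dev/null; python3 -c "from h import *; st()"
```

```text
t 14.775 tcp [0.6058 0.1515 0.2269] chest -0.0051 0.0342 toolx yaw 176.45 down -1.0 q6 0.178 F [-0.2 -0.4  1.2] gap 0.03419631956112995 grip 0.0
```

```bash
python3 -m handwheel '{"deltas": [[-0.2,-0.04,-0.02,0.6,0],[-0.2,0,0,0.62,0],[-0.2,0,0,0,0],[-1,0,0,0,0],[-1,0,0,0,0],[-1,0,0,0,0],[-1,0,0,0,0]]}' 35 >/dev/null; python3 -c "from h import *; st()"; python3 -m handwheel '{"deltas": [[-1,0,0,-0.3,0],[-1,0,0,-0.6,0],[-1,0,0,-0.8,0],[-1,0,0,-0.8,0],[-1,0,0,-0.8,0],[-1,0,0,-0.8,0],[-1,0,0,-0.4,0],[-1,0,0,0,0]]}' >/dev/null; python3 -c "from h import *; st()"
```

```text
t 15.65 tcp [0.6102 0.1502 0.1829] chest -0.0007 0.0332 toolx yaw 176.4 down -1.0 q6 0.176 F [-0.8  0.5  5.4] gap 0.009042458348201082 grip 39.42592124315979
t 16.65 tcp [0.6097 0.1499 0.363 ] chest -0.0012 0.0329 toolx yaw 176.39 down -1.0 q6 0.176 F [-0.5 -0.2 -1.1] gap 0.009255859276880234 grip 38.40436089594732
```

Palette held (gap 9 mm) and clear of the chest. Carrying it to the board.

```bash
python3 -m handwheel '{"deltas": [[-1,0.1,-0.4,0,0],[-1,0.2,-0.8,0,0],[-1,0.2,-0.8,0,0],[-1,0.2,-0.8,0,0],[-1,0.2,-0.8,0,0],[-1,0.2,-0.8,0,0],[-1,0.2,-0.8,0,0],[-1,0.2,-0.8,0,0],[-1,0.2,-0.8,0,0],[-1,0.2,-0.8,0,0],[-1,0.2,-0.8,0,0],[-1,0.2,-0.8,0,0],[-1,0.2,-0.8,0,0],[-1,0.2,-0.8,0,0],[-1,0.12,-0.5,0,0],[-1,0,0,0,0]]}' >/dev/null; python3 -m handwheel '{"deltas": [[-1,0,0,0,0.8],[-1,0,0,0,0.9],[-1,0,0,0,1],[-1,0,0,0,1],[-1,0,0,0,1],[-1,0,0,0,1],[-1,0,0,0,0.8],[-1,0,0,0,0.39],[-1,0,0,0.5,0],[-1,0,0,0.7,0],[-1,0,0,0.7,0],[-1,0,0,0.6,0],[-1,0,0,0.3,0],[-1,0,0,0,0],[-1,0,0,0,0]]}' >/dev/null; python3 - <<'E'
from h import *
st(); c=cam('side'); save(c,'end1'); 
for n in ['side','scene']:
    c=cam(n); p=cloud(c); z=p[...,2]; t=np.array(status.get_state()['tcp_pos'])
    d=p-t; m=(np.hypot(d[...,0],d[...,1])<.075)&(z>.09)&(z<t[2]-.075)
    P=p[m]; print(n,m.sum(),'z',np.percentile(z[m],[0.5,2,50,98]).round(4),cv2.minAreaRect((P[:,:2]*1000).astype(np.float32)))
E
```

```text
t 20.525 tcp [ 0.4688 -0.2942  0.2502] chest -0.1139 -0.4192 toolx yaw 107.52 down -1.0 q6 0.56 F [ 0.  -0.4 -0.8] gap 0.00920203953484642 grip 38.42261732672341
side 593 z [0.1326 0.1336 0.1535 0.1741] ((471.02020263671875, -292.0229797363281), (12.796348571777344, 115.3780746459961), 19.20850944519043)
scene 861 z [0.1297 0.1309 0.1518 0.1741] ((468.7730712890625, -289.5155944824219), (13.433979034423828, 111.45881652832031), 17.184743881225586)
```

View pics/end1.png

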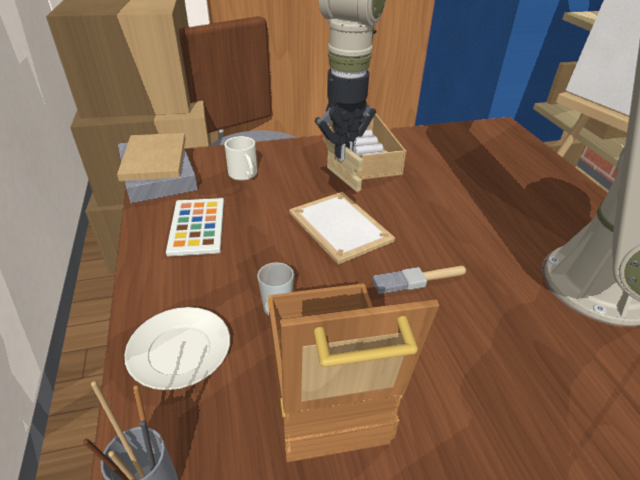

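The flap is open, the glass is unmoved, and the palette (about (345,170)) is over the board. Its lower edge is about 18 mm too high, so I'll make a final trim.

```bash
python3 -m handwheel '{"deltas": [[-1,-0.1,0,0.22,0],[-1,0,0,0.23,0],[-1,0,0,0,0],[-1,0,0,0,0],[-1,0,0,0,0]]}' >/dev/null; python3 - <<'E'
from h import *
st(); t=np.array(status.get_state()['tcp_pos']); L=np.array([np.cos(np.radians(107.5)),np.sin(np.radians(107.5))])
for n in ['side','scene']:
    c=cam(n); p=cloud(c); z=p[...,2]
    d=p-t; m=(np.hypot(d[...,0],d[...,1])<.075)&(z>.08)&(z<t[2]-.075)
    P=p[m]; s=d[m][:,:2]@L
    print(n,m.sum(),'bottom',[np.percentile(P[abs(s-a)<.008][:,2],2).round(4) for a in (-.04,-.02,0,.02,.04)],cv2.minAreaRect((P[:,:2]*1000).astype(np.float32)))
    if n=='side':
        q=np.stack([(p[...,:2]-O)@EX,(p[...,:2]-O)@EY],-1)
        m=(z>.2)&(z<.345)&(abs(q[...,0])<.035)&(q[...,1]>.09)&(q[...,1]<.16); print('flap/bar',m.sum(),p[m][:,2].max(),np.percentile(q[m][:,1],[2,50,98]))
        m=(q[...,0]<-.078)&(q[...,0]>-.16)&(abs(q[...,1])<.095)&(z>.05)&(z<.066); print('drawer',m.sum(),np.percentile(q[m][:,0],2) if m.any() else '')
E
```

```text
t 21.3 tcp [ 0.4697 -0.298   0.2313] chest -0.1128 -0.4229 toolx yaw 107.5 down -1.0 q6 0.556 F [ 0.2 -0.3 -1.4] gap 0.009391364392563955 grip 38.41968317865394
side 571 bottom [np.float64(0.1144), np.float64(0.1147), np.float64(0.1156), np.float64(0.116), np.float64(0.1152)] ((473.76031494140625, -294.2801513671875), (12.84074878692627, 114.46124267578125), 21.46333885192871)
flap/bar 4884 0.3310132634671619 [0.10957363 0.12088377 0.1594894 ]
drawer 24 -0.08257436452930748
scene 815 bottom [np.float64(0.1122), np.float64(0.112), np.float64(0.1116), np.float64(0.1123), np.float64(0.1123)] ((471.3174133300781, -292.65582275390625), (13.958117485046387, 112.00961303710938), 21.32071304321289)
```

The bottom edge is level at about 0.112 m. The two rectangle angles differ from before, so I'll check the yaw with a robust line fit.

```bash
python3 - <<'E'
from h import *
t=np.array(status.get_state()['tcp_pos'])
for n in ['side','scene']:
    c=cam(n); p=cloud(c); z=p[...,2]; d=p-t; m=(np.hypot(d[...,0],d[...,1])<.075)&(z>.118)&(z<t[2]-.08)
    m=cv2.erode(m.astype(np.uint8),np.ones((3,3)))>0
    v=cv2.fitLine((p[m][:,:2]*1000).astype(np.float32),cv2.DIST_HUBER,0,.01,.01).ravel(); print(n,m.sum(),np.degrees(np.arctan2(v[1],v[0]))%180)
    P=p[m]; nrm=np.linalg.svd(P-P.mean(0),full_matrices=False)[2][2]; print('normal',nrm.round(3))
E
```

```text
side 313 108.217766
normal [0.946 0.323 0.006]
scene 447 107.59685
normal [-0.951 -0.308  0.009]
```

Yaw is 107.6–108.2° against the target of 107.5°, and the palette stands upright. Handing in.

```bash
python3 -c "
from workcell import hand_in
print(hand_in())"
```

```text
the job is handed in; nothing more can be done
None
```

The job is handed in: the drawer is shut and the flap open to its stop, with the plain panel left in the chest and the glass untouched; the gripper holds the palette upright about 10 cm above the middle of the board, parallel to its long edge.

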